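Find the weighted carousel knob by feel and hold it over the autosampler spindle

TASK

The two black hold-down knobs in the accessory tray look alike, but only the heavier, steel-cored one keeps this carousel down: lift each of them clear of the tray in turn and feel its weight, setting the lighter one gently back upright in the tray. Then bring the heavier one to the autosampler and finish still holding it, upright, steady and centred, a few centimetres above the carousel's bare centre spindle, touching nothing there, so that I can look into its bore before it goes on. Do not drop or tip a knob, do not turn the carousel, and leave everything else where it stands.

Things in the scene. Friction and masses are not known exactly. Their poses are not given: they have to be found in the camera images.
- knob_1: one of two matching black hold-down knobs, 80 mm tall, round about z: foot 62 mm across, 20 mm high, with a bore 16 mm wide, 20 mm deep in its underside; cone up to a 27 mm neck; head 44 mm across from 59 to 77 mm up. Origin: centre of the underside, z up. One knob weighs at least 1.8 times the other (both 0.12 to 0.52 kg); which one does not show, only its weight tells; they swap places
- knob_2: one of two matching black hold-down knobs, 80 mm tall, round about z: foot 62 mm across, 20 mm high, with a bore 16 mm wide, 20 mm deep in its underside; cone up to a 27 mm neck; head 44 mm across from 59 to 77 mm up. Origin: centre of the underside, z up. One knob weighs at least 1.8 times the other (both 0.12 to 0.52 kg); which one does not show, only its weight tells; they swap places
- tray: grey-blue accessory tray, fixed to the bench, 200 mm (x) by 320 mm (y), rim 18 mm high, walls and floor 4 mm thick; origin at the centre of its underside, z up, so its inner floor is at z = 4 mm. The two knobs stand in it side by side along its y, 120 to 190 mm apart, with a hex key and a rinse pot along its +x side
- autosampler: the autosampler, fixed: white housing 340 by 340 mm, 81 mm high, black drip-pan edge on top; origin at the centre of its underside, z up. The carousel turns about its z axis. In its +x +y corner, 128 mm out along each, stands the probe turret; its steel arm and white nozzle reach along the +x edge to (133, 22) mm and up to 212 mm above the bench
- spindle_tip (a point): tip of the bare steel spindle at the carousel's centre (13 mm thick, stands 18 mm above the cream-coloured top, tip 135 mm above the bench); the heavier knob is to be held centred over it. z up
- carousel_cup (a point): top of one small white cup in the outer ring of the carousel, 112 mm from the spindle and 125 mm above the bench. The carousel is a black-edged disc 270 mm across with a cream top 117 mm above the bench, white cups up to 12 mm proud of it, the nearest large ones starting 56 mm from the spindle; it turns freely under a sideways push and is set at any angle
- hex_key: bystander: L-shaped dark steel hex key lying in the tray, 90 by 26 mm, 6 mm thick; origin at the underside, middle of the long leg
- rinse_pot: bystander: white pot with a blue cap in the tray, 36 mm across, 30 mm high; origin at the centre of its underside
- cup_pot: bystander: small open white pot, 44 mm across, 40 mm high, standing on the bench between the tray and the autosampler; origin at the centre of its underside
- reagent_bottle: bystander: white bottle with a red cap, 56 mm across, 90 mm high, standing just outside the tray beyond its +x rim; origin at the centre of its underside
- beaker: bystander: clear beaker, 60 mm across, 60 mm high, standing just outside the tray beyond its +x rim; origin at the centre of its underside
Things that resemble listed ones, but are neither listed nor needed, are in the scene too. What is shaped like the knob_2 but yellow is not meant. What is shaped like the knob_1 but yellow is not meant.

How it is judged:
On the way, in this order (a step that is already met when the one before it is completed fails the run):
1. the lighter knob is held at least 20 mm clear of the tray's floor while the heavier one (pressing on the tray with over 2.7 N) stands in it ((((z of knob_1 in the frame of tray above 0.024 m and contact force between knob_1 and the fingers above 0.5 N and contact force between knob_1 and tray below 0.1 N) and z of knob_2 in the frame of tray between -0.002 and 0.01 m and angle between knob_2's own z axis and vertical below 0.08 rad and contact force between knob_2 and the fingers below 0.05 N and x of knob_2 in the frame of tray between -0.096 and 0.096 m and y of knob_2 in the frame of tray between -0.156 and 0.156 m and contact force between knob_2 and tray above 2.7 N) or ((z of knob_2 in the frame of tray above 0.024 m and contact force between knob_2 and the fingers above 0.5 N and contact force between knob_2 and tray below 0.1 N) and z of knob_1 in the frame of tray between -0.002 and 0.01 m and angle between knob_1's own z axis and vertical below 0.08 rad and contact force between knob_1 and the fingers below 0.05 N and x of knob_1 in the frame of tray between -0.096 and 0.096 m and y of knob_1 in the frame of tray between -0.156 and 0.156 m and contact force between knob_1 and tray above 2.7 N))), for 0.2 s.
2. then the heavier knob is held at least 20 mm clear of the tray's floor while the lighter one (pressing with under 2.7 N) stands in it; an earlier lift of it too does no harm ((((z of knob_1 in the frame of tray above 0.024 m and contact force between knob_1 and the fingers above 0.5 N and contact force between knob_1 and tray below 0.1 N) and z of knob_2 in the frame of tray between -0.002 and 0.01 m and angle between knob_2's own z axis and vertical below 0.08 rad and contact force between knob_2 and the fingers below 0.05 N and x of knob_2 in the frame of tray between -0.096 and 0.096 m and y of knob_2 in the frame of tray between -0.156 and 0.156 m and contact force between knob_2 and tray between 0.8 and 2.7 N) or ((z of knob_2 in the frame of tray above 0.024 m and contact force between knob_2 and the fingers above 0.5 N and contact force between knob_2 and tray below 0.1 N) and z of knob_1 in the frame of tray between -0.002 and 0.01 m and angle between knob_1's own z axis and vertical below 0.08 rad and contact force between knob_1 and the fingers below 0.05 N and x of knob_1 in the frame of tray between -0.096 and 0.096 m and y of knob_1 in the frame of tray between -0.156 and 0.156 m and contact force between knob_1 and tray between 0.8 and 2.7 N))), for 0.2 s.
At the end, for the whole second after the job is handed in: The heavier knob is held in the fingers, still and upright (within 8 degrees), its axis within 15 mm of the spindle's and its underside 10 to 80 mm above the spindle's tip, not touching the autosampler; the lighter knob stands upright in the tray, let go and at rest (((horizontal distance between knob_1 and spindle_tip below 0.015 m and z of knob_1 in the frame of spindle_tip between 0.01 and 0.08 m and angle between knob_1's own z axis and vertical below 0.15 rad and contact force between knob_1 and the fingers above 0.5 N and contact force between knob_1 and autosampler below 0.05 N and linear speed of knob_1 below 0.03 m/s and z of knob_2 in the frame of tray between -0.002 and 0.01 m and angle between knob_2's own z axis and vertical below 0.08 rad and contact force between knob_2 and the fingers below 0.05 N and x of knob_2 in the frame of tray between -0.096 and 0.096 m and y of knob_2 in the frame of tray between -0.156 and 0.156 m and contact force between knob_2 and tray between 0.8 and 2.7 N and linear speed of knob_2 below 0.02 m/s) or (horizontal distance between knob_2 and spindle_tip below 0.015 m and z of knob_2 in the frame of spindle_tip between 0.01 and 0.08 m and angle between knob_2's own z axis and vertical below 0.15 rad and contact force between knob_2 and the fingers above 0.5 N and contact force between knob_2 and autosampler below 0.05 N and linear speed of knob_2 below 0.03 m/s and z of knob_1 in the frame of tray between -0.002 and 0.01 m and angle between knob_1's own z axis and vertical below 0.08 rad and contact force between knob_1 and the fingers below 0.05 N and x of knob_1 in the frame of tray between -0.096 and 0.096 m and y of knob_1 in the frame of tray between -0.156 and 0.156 m and contact force between knob_1 and tray between 0.8 and 2.7 N and linear speed of knob_1 below 0.02 m/s))); the arm keeps its last pose, push and grip.
It fails at once if the hex key, the rinse pot, the white bottle, the beaker or the small white pot is shifted by more than 20 mm (distance of any of hex_key, rinse_pot, reagent_bottle, beaker, cup_pot from where it was at the start of the episode above 0.02 m).
It fails at once if the carousel is turned by more than about 5 degrees (distance of carousel_cup from where it was at the start of the episode above 0.01 m).
It fails at once if a knob is tipped by more than 35 degrees (angle between any of knob_1, knob_2's own z axis and vertical above 0.6 rad).
It fails at once if a knob is let fall from more than about 2 cm ((contact force between knob_1 and the fingers below 0.05 N and linear speed of knob_1 above 0.6 m/s) or (contact force between knob_2 and the fingers below 0.05 N and linear speed of knob_2 above 0.6 m/s)).
It also fails if it takes over 64 s, if anything falls off the work surface, if the arm or the gripper's body presses on something with over 40 N, if the wrist force passes 120 N, or if a joint passes its speed limit or range.

ROBOT

A 7-joint arm with a two-finger parallel gripper is mounted at the origin on the work surface. World frame = base frame: x ahead of the robot, y to its left, z up, the work surface at z = 0. Lengths are in m, angles in rad, forces in N, time in s.
With the tool pointing down it reaches from about 0.4 to 0.85 m from the base axis. Payload 4.5 kg.
Tool frame: the origin (TCP) lies at the very end of the fingers, on their centre line; the grasp point (between the pads) lies 19 mm behind it (r.pinch_z is the distance from the TCP to the grasp point, in m); x points along the fingers, y is the direction in which the jaws open and shut, and the axes are right-handed (so a half turn about x gives the same grasp; the last joint's range is limited). The gripper opens to 88 mm and grips with 3 to 60 N. Pads are 18 mm wide; open, the fingers measure 123 mm over their backs; the gripper's body (75 mm by 187 mm) begins 45 mm behind the grasp point.
Start: joints at [-1.204, 0.689, -0.195, 1.565, 0.157, 0.902, -0.215], TCP at [0.204, 0.591, 0.239] pointing down, gripper open.
Joint ranges: [-3.01, 3.01], [-0.46, 2.08], [-1.47, 1.51], [0.13, 2.56], [-1, 4.14], [0.04, 2.09], [-2.66, 2.66]. Speed limits (rad/s): [2.57, 2.57, 3.14, 3.14, 3.14, 3.14, 3.14].

INTERFACE

Orientations are given as a unit quaternion [x, y, z, w].
In Python, from plant import telemetry, cams, job, r gives the robot as it stands.
- The arm moves only by the tool send_rows, never from a script. Its argument "commands" is one flat list of numbers, 7 for each row, row after row: the shift along the world's x, y, z as a fraction of full scale, then the turn, a rotation vector about the world's x, y, z as a fraction of full scale, then the closure, from 0 (fully open) to 1 (shut). In form: [dx, dy, dz, wx, wy, wz, claw, dx, dy, dz, wx, wy, wz, claw, ...]. A call has 1 to 12 rows; each row shifts and turns the pose as measured when the row begins; what a row does not reach is not made up. Full scale, the value 1, is 250 mm for a shift and 90 degrees for a turn. A row lasts 1/10 s, in which the tool goes at most 50 mm and 8.59 degrees, less where a joint would pass 70% of its speed; a pose out of reach is approached as far as the arm can. A call with a number of a shift or a turn outside -1 to 1 is refused whole. A call with a gripper value outside its range is refused whole. The fingers move at their own pace and stop on an object; "newtons" is the grip in N (left out, the last holds). Time passes only in rows, so rows that do not move let the fingers close. It gives the time, the measured TCP pose, the force and the opening at its end, in the units of the state.
- telemetry.get_state(): the state, without advancing time (a new reading comes with each control period).
- cams.snapshot(name): name is "scene" or "side" or "wrist"; returns a dict with "image" (420x560x3 uint8, blue, green, red), "intrinsics" (3x3 intrinsics, pixels), "k1" (the pictures are not rectified: a ray, as slopes to the right and down, at radius r is drawn at 1 + k1 r^2 times it, then the intrinsics apply), "world_to_cam" (4x4, takes a point from world to camera coordinates). Camera axes: x right, y down, z forward; pixel columns grow to the right and rows downward; lengths in m; the calibration is good to about 2 mm. A picture is of the moment at which its call begins. There is no depth.
- job.finish_job(): hands the job in, once; it reports no verdict.
The state is a dict: "clock": time; "q": joint angles; "qd": joint speeds; "joint_torque": joint torques, N m; "tool_pos": TCP position; "eef_rot": TCP orientation; "contact_force": force on the tool from outside, world axes, zero at the start; "moment": the same for the moment, N m; "opening": opening from 0.0 (shut) to 1.0 (fully open).
Only numpy, scipy, OpenCV 4.12 (cv2) and the standard library are available. Lean on these libraries where they do the work, as an engineer would, in place of code of your own. Each camera call takes 0.05 s, during which the arm holds its last target.

## Working session

There is one attempt and no reset: what is moved stays moved. The work goes in short steps, Python scripts to look and compute and a tool call to move; the robot and the scene stay as the last step left them, time stands still between calls to the robot, and variables do not carry over. Pictures are saved under pics/ and viewed, and the job is handed in when it is done.

Besides the shell and the picture viewer there is one more tool, called as name(argument=value, ...) on one line, values as JSON. send_rows: Moves the arm, as the interface text tells. Its arguments: {"type":"object","properties":{"commands":{"type":"array"},"newtons":{"type":"number"}},"required":["commands"]}

```bash
ls; mkdir -p pics
python3 - <<'E'
from plant import telemetry, cams, job, r
import cv2, numpy as np
print(telemetry.get_state(), r.pinch_z)
for n in ["scene","side","wrist"]:
    s=cams.snapshot(n); cv2.imwrite(f"pics/{n}0.png",s["image"])
    np.savez(f"{n}0.npz",**{k:s[k] for k in s})
    print(n,s["intrinsics"],s["k1"],s["world_to_cam"])
E
```

```text
pics
{'clock': 0.0, 'q': array([-1.20420982,  0.68997664, -0.19448234,  1.56632977,  0.15731261,
        0.90249714, -0.21511015]), 'qd': array([ 1.30693383e-03, -1.17489790e-04, -5.12099390e-04, -9.64787369e-05,
       -1.75401442e-05,  5.21317620e-04,  4.18394546e-04]), 'joint_torque': array([ 3.97965123e-04, -5.27564728e+01, -1.26641627e+00, -1.53434175e+01,
       -5.25306864e-02,  6.42060550e-03,  1.62612891e-04]), 'tool_pos': array([0.20403591, 0.5900966 , 0.23791762]), 'eef_rot': array([ 0.11645443,  0.69739329, -0.11773773,  0.69729391]), 'contact_force': array([-0.42180879, -0.29620842,  1.26067937]), 'moment': array([ 0.04292175,  0.05503759, -0.01914822]), 'opening': 1.0019499258403202} 0.0187
scene [[510.75226559   0.         276.757354  ]
 [  0.         510.75226559 214.77432555]
 [  0.           0.           1.        ]] -0.13058591606141146 [[-0.08583929  0.99625315 -0.01054894  0.10887371]
 [ 0.81182914  0.06380331 -0.58039865 -0.32635676]
 [-0.57755092 -0.05838494 -0.81426416  1.81679739]
 [ 0.          0.          0.          1.        ]]
side [[440.97265161   0.         284.47974527]
 [  0.         440.97265161 206.56540387]
 [  0.           0.           1.        ]] -0.12251917458331127 [[ 0.99254657  0.12176237 -0.00502302 -0.50065098]
 [ 0.07378319 -0.63322677 -0.77044137  0.00969552]
 [-0.09699148  0.76432832 -0.63749107  1.14301856]
 [ 0.          0.          0.          1.        ]]
wrist [[377.64578175   0.         278.83354942]
 [  0.         377.64578175 206.8765054 ]
 [  0.           0.           1.        ]] -0.09863795021478977 [[ 0.32665719  0.94514144 -0.00165644 -0.62419926]
 [ 0.8954665  -0.30892702  0.32047441 -0.04434192]
 [ 0.30238192 -0.10616856 -0.94725573  0.39075314]
 [ 0.          0.          0.          1.        ]]
```

View pics/scene0.png

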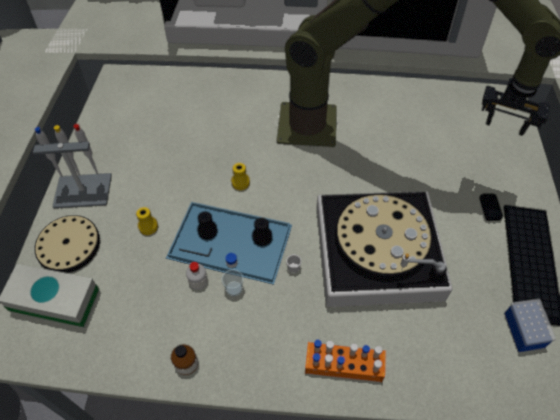

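View pics/side0.png

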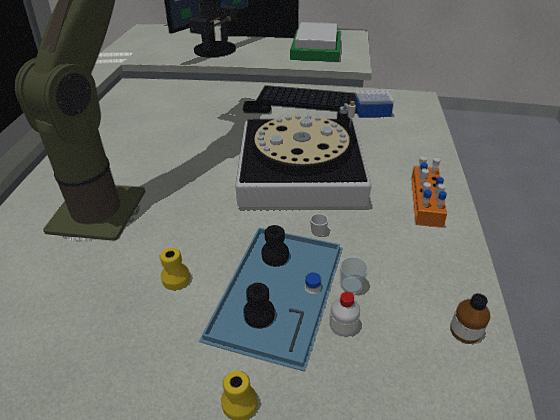

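View pics/wrist0.png

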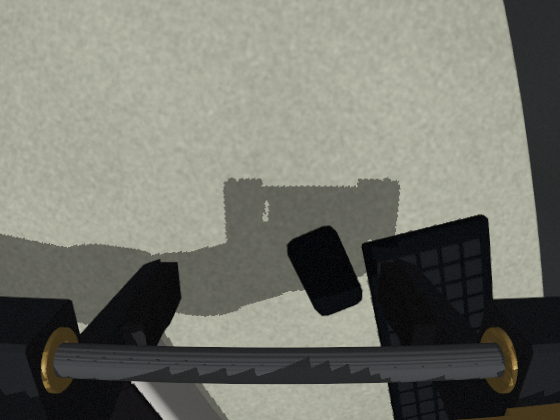

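The scene view shows the black knobs at about (207,224) and (262,232) in the blue tray, with the carousel at (384,232). In the side view the knobs are at (259,305) and (275,245) and the spindle is at about (302,136). The yellow decoys are outside the tray.

```bash
cat > h.py <<'E'
import numpy as np, cv2
def load(n): return dict(np.load(n))
def ray(s,uv):
    K=s["intrinsics"];d=np.array([float(s["k1"]),0,0,0])
    p=cv2.undistortPoints(np.array([[uv]],float),K,d)[0,0]
    M=s["world_to_cam"];R=M[:3,:3];o=-R.T@M[:3,3]
    v=R.T@np.array([p[0],p[1],1.]);return o,v/np.linalg.norm(v)
def onz(s,uv,z):
    o,v=ray(s,uv);return o+v*(z-o[2])/v[2]
def tri(a,ua,b,ub):
    o1,v1=ray(a,ua);o2,v2=ray(b,ub)
    A=np.stack([v1,-v2],1);t=np.linalg.lstsq(A,o2-o1,rcond=None)[0]
    p,q=o1+v1*t[0],o2+v2*t[1];return (p+q)/2,np.linalg.norm(p-q)
def proj(s,P):
    M=s["world_to_cam"];K=s["intrinsics"];d=np.array([float(s["k1"]),0,0,0])
    rv=cv2.Rodrigues(M[:3,:3])[0]
    return cv2.projectPoints(np.array([P],float),rv,M[:3,3],K,d)[0][0,0]
E
python3 - <<'E'
from h import *
for n,boxes in [("scene",[(160,195,300,310),(310,180,450,310)]),("side",[(200,220,380,370),(230,100,380,215)])]:
    s=load(n+"0.npz")
    for i,(a,b,c,d) in enumerate(boxes):
        im=s["image"][b:d,a:c]; f=min(800/(c-a),600/(d-b)); f=int(f)
        big=cv2.resize(im,None,fx=f,fy=f,interpolation=cv2.INTER_CUBIC)
        big=cv2.convertScaleAbs(big,alpha=1.6,beta=15)
        for u in range(a-a%20+20,c,20):
            cv2.putText(big,str(u),((u-a)*f,10),0,.35,(0,0,255));cv2.line(big,((u-a)*f,12),((u-a)*f,18),(0,0,255))
        for v in range(b-b%20+20,d,20):
            cv2.putText(big,str(v),(0,(v-b)*f),0,.35,(0,0,255))
        cv2.imwrite(f"pics/{n}_c{i}.png",big); print(big.shape)
E
```

```text
(575, 700, 3)
(520, 560, 3)
(600, 720, 3)
(575, 750, 3)
```

View pics/scene_c0.png

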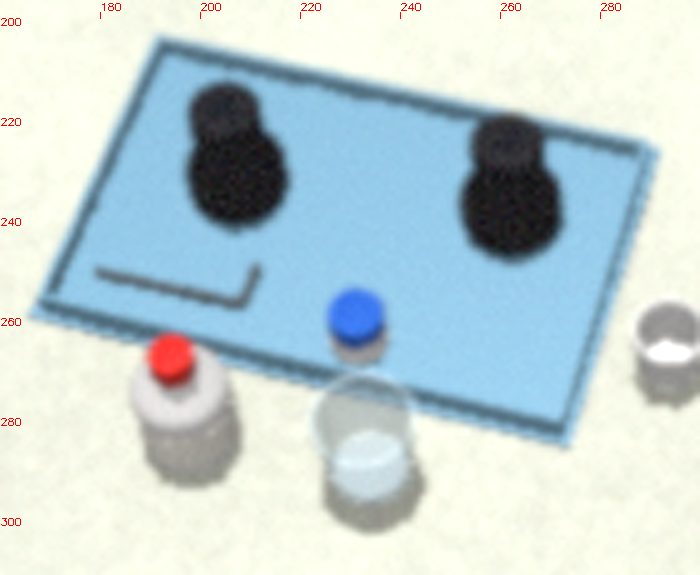

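View pics/side_c0.png

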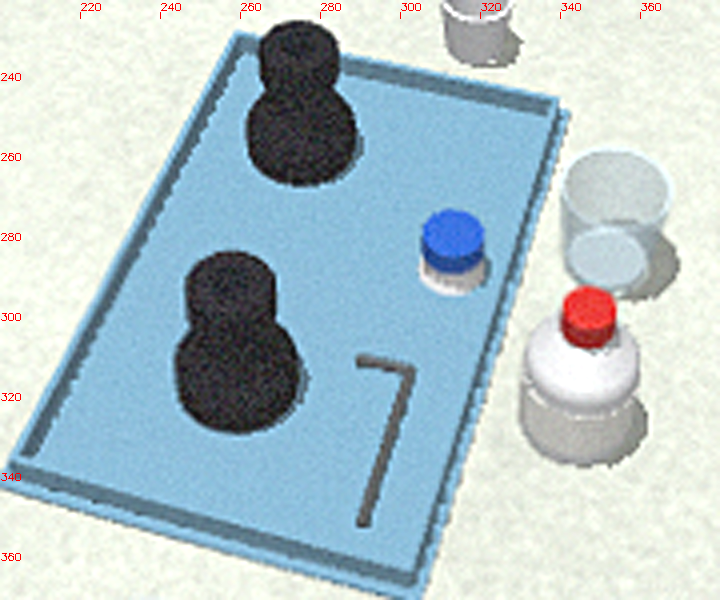

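View pics/scene_c1.png

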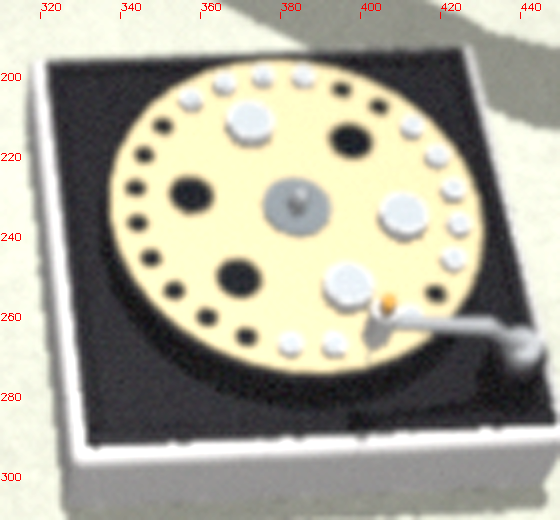

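View pics/side_c1.png

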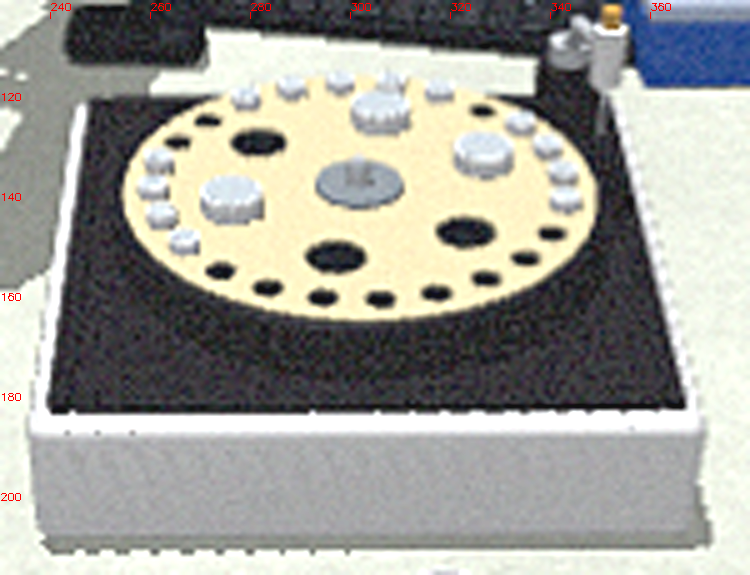

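```bash
cat > m1.py <<'E'
from h import *
A=load("scene0.npz");B=load("side0.npz")
def blobs(s,box,th=50):
    g=s["image"].max(axis=2).copy();m=np.zeros(g.shape,np.uint8)
    a,b,c,d=box;m[b:d,a:c]=(g[b:d,a:c]<th)*255
    n,l,st,ce=cv2.connectedComponentsWithStats(m)
    return [(st[i],(l==i)) for i in range(1,n) if st[i][4]>250]
def headfoot(m):
    ys=np.where(m.any(1))[0];prof=[(y,np.where(m[y])[0].min(),np.where(m[y])[0].max()) for y in ys]
    w=np.array([p[2]-p[1]+1 for p in prof]);n=len(w)
    k=int(n*.25)+np.argmin(w[int(n*.25):int(n*.6)])
    h=prof[:k];f=prof[k:]
    hw=max(p[2]-p[1] for p in h);fw=max(p[2]-p[1] for p in f)
    hx=np.median([ (p[1]+p[2])/2 for p in h if p[2]-p[1]>=hw-1]);fx=np.median([(p[1]+p[2])/2 for p in f if p[2]-p[1]>=fw-1])
    return dict(top=ys[0],neck=prof[k][0],bot=ys[-1],hx=hx,hw=hw+1,fx=fx,fw=fw+1,
      fy=np.mean([p[0] for p in f if p[2]-p[1]>=fw-1]),hc=((ys[0]+prof[k][0])/2))
for n,s,box in (("scene",A,(180,205,285,262)),("side",B,(238,224,300,335))):
    for st,m in blobs(s,box): print(n,st,headfoot(m))
# disc
def cream(s,box):
    hsv=cv2.cvtColor(s["image"],cv2.COLOR_BGR2HSV);a,b,c,d=box
    m=np.zeros(hsv.shape[:2],np.uint8);h=hsv[b:d,a:c]
    m[b:d,a:c]=((h[...,0]>15)&(h[...,0]<35)&(h[...,1]>45)&(h[...,2]>100))*255
    m=cv2.morphologyEx(m,cv2.MORPH_OPEN,np.ones((3,3)))
    cs=max(cv2.findContours(m,0,cv2.CHAIN_APPROX_NONE)[0],key=cv2.contourArea)
    return cv2.convexHull(cs)[:,0].astype(float)
for n,s,box in (("scene",A,(325,190,440,280)),("side",B,(245,108,355,170))):
    c=cream(s,box);P=np.array([onz(s,p,.117)[:2] for p in c])
    M=np.c_[2*P,np.ones(len(P))];x=np.linalg.lstsq(M,(P**2).sum(1),rcond=None)[0]
    R=np.sqrt(x[2]+x[0]**2+x[1]**2);print(n,len(c),"disc",x[:2],R,np.std(np.hypot(*(P-x[:2]).T)-R))
print("tip",tri(A,(384,228.5),B,(301,133.5)))
print(onz(A,(384,231.5),.117))
E
python3 m1.py
```

```text
scene [198 212  19  28 404] {'top': np.int64(212), 'neck': np.int64(219), 'bot': np.int64(239), 'hx': np.float64(204.5), 'hw': np.int64(13), 'fx': np.float64(207.0), 'fw': np.int64(19), 'fy': np.float64(229.5), 'hc': np.float64(215.5)}
scene [253 218  19  28 413] {'top': np.int64(218), 'neck': np.int64(225), 'bot': np.int64(245), 'hx': np.float64(261.0), 'hw': np.int64(14), 'fx': np.float64(262.0), 'fw': np.int64(19), 'fy': np.float64(236.0), 'hc': np.float64(221.5)}
side [262 225  27  41 856] {'top': np.int64(225), 'neck': np.int64(241), 'bot': np.int64(265), 'hx': np.float64(274.5), 'hw': np.int64(21), 'fx': np.float64(275.0), 'fw': np.int64(27), 'fy': np.float64(253.0), 'hc': np.float64(233.0)}
side [ 244  283   31   45 1073] {'top': np.int64(283), 'neck': np.int64(300), 'bot': np.int64(327), 'hx': np.float64(257.5), 'hw': np.int64(22), 'fx': np.float64(259.0), 'fw': np.int64(31), 'fy': np.float64(311.5), 'hc': np.float64(291.5)}
scene 40 disc [0.52487958 0.23409897] 0.1285785152600178 0.0002691668677585927
side 27 disc [0.52278954 0.23191059] 0.12754600536612176 0.001009855485289894
tip (array([0.52143376, 0.23341369, 0.12748241]), np.float64(0.0001313125765808138))
[0.52419363 0.23502884 0.117     ]
```

```bash
cat > m2.py <<'E'
from h import *
A=load("scene0.npz");B=load("side0.npz")
# column-plane through foot centre: combine left-right centre columns of both views (vertical-axis)
for n,a,b in (("L",dict(hx=204.5,t=212,fx=207,bot=239.5),dict(hx=257.5,t=283,fx=259,bot=327.5)),("R",dict(hx=261,t=218,fx=262,bot=245.5),dict(hx=274.5,t=225,fx=275,bot=265.5))):
    # front bottom edge point on floor z .004, shift by 31 mm away from camera horizontally
    for s,d in((A,a),(B,b)):
        p=onz(s,(d["fx"],d["bot"]+.3),.004);o,v=ray(s,(d["fx"],d["bot"]));h=v[:2]/np.hypot(*v[:2])
        print(n,"foot",p[:2]+.031*h, end=" ")
        # top rim far edge at z ~ .081 (top 38 dia guess .022)
        p=onz(s,(d["hx"],d["t"]),.084);print("top",p[:2]-.02*h)
    # head middle in height
    print(tri(A,(a["hx"]+.5,a["t"]+8),B,(b["hx"]+.5,b["t"]+10)))
# tray corners at rim z .018
for nm,s,c in (("scene",A,[(192,203),(289.5,229),(272,288),(166.5,262)]),("side",B,[(257.5,228.5),(340,248),(306,369),(201,340)])):
    print(nm,[onz(s,p,.018 if i not in(2,) else 0.018)[:2].round(4).tolist() for i,p in enumerate(c)])
for nm,u,v,z in (("pot",(231,256),(312,279),.034),("cap",(194,265),(347,298),.09)):
    print(nm,onz(A,u,z),onz(B,v,z),tri(A,u,B,v))
print("hex",[onz(A,p,.007)[:2].round(3) for p in((179,250),(207.5,257),(210.5,249))],[onz(B,p,.007)[:2].round(3) for p in((289.5,350),(301,312),(288,310))])
E
python3 m2.py
```

```text
L foot [ 0.48991959 -0.28543315] top [ 0.49283816 -0.27298442]
L foot [ 0.48485059 -0.27793739] top [ 0.48933427 -0.28140046]
(array([ 0.48951561, -0.27636512,  0.06957059]), np.float64(0.005127314730671772))
R foot [ 0.49618802 -0.11268065] top [ 0.50214206 -0.10942631]
R foot [ 0.49539878 -0.10996975] top [ 0.4973291  -0.11312543]
(array([ 0.49812994, -0.10952643,  0.06825302]), np.float64(0.0024023404728051637))
scene [[0.3963, -0.3413], [0.4698, -0.0302], [0.6711, -0.0646], [0.6132, -0.3771]]
side [[0.4438, -0.0382], [0.6426, -0.0816], [0.5916, -0.3949], [0.3897, -0.3591]]
pot [ 0.58680915 -0.19002045  0.034     ] [ 0.58635281 -0.19592443  0.034     ] (array([ 0.58532516, -0.19116255,  0.02952424]), np.float64(0.0021854211018246146))
cap [ 0.65619125 -0.27742096  0.09      ] [ 0.65559776 -0.28358269  0.09      ] (array([ 0.65495402, -0.27902034,  0.08554014]), np.float64(0.002495322896074474))
hex [array([ 0.563, -0.352]), array([ 0.58 , -0.263]), array([ 0.552, -0.258])] [array([ 0.557, -0.353]), array([ 0.57 , -0.262]), array([ 0.544, -0.261])]
```

Run:
```python
from plant import telemetry
from scipy.spatial.transform import Rotation as R
s=telemetry.get_state();m=R.from_quat(s["eef_rot"]).as_matrix();print(m.round(3))
import numpy as np
c=[]
for n in range(5): c.append(telemetry.get_state()["contact_force"]) 
print(np.array(c))
```

```text
[[-0.     0.327  0.945]
 [-0.001  0.945 -0.327]
 [-1.    -0.001  0.   ]]
[[0.48717967 0.31608592 0.13657051]
 [0.48717967 0.31608592 0.13657051]
 [0.48717967 0.31608592 0.13657051]
 [0.48717967 0.31608592 0.13657051]
 [0.48717967 0.31608592 0.13657051]]
```

send_rows(commands=[0.05,-0.06,0.04,0,0,-0.06,0,0.09,-0.13,0.03,0,0,-0.08,0,0.09,-0.13,0.03,0,0,-0.08,0,0.09,-0.13,0.03,0,0,-0.08,0,0.09,-0.13,0.03,0,0,-0.08,0,0.09,-0.13,0.02,0,0,-0.08,0,0.09,-0.13,0.02,0,0,-0.08,0,0.09,-0.13,0,0,0,-0.08,0,0.09,-0.13,0,0,0,-0.08,0,0.09,-0.13,0,0,0,-0.08,0,0.09,-0.13,0,0,0,-0.08,0,0.09,-0.13,0,0,0,-0.08,0], newtons=25)

```text
clock: 1.35
tool_pos: [0.4641, 0.207, 0.2875]
eef_rot: [0.567, 0.427, -0.565, 0.421]
contact_force: [0.7, 0.2, 0.3]
opening: 0.998
```

send_rows(commands=[0.012,-0.145,-0.016,0,0,0,0,0.012,-0.145,-0.016,0,0,0,0,0.012,-0.145,-0.016,0,0,0,0,0.012,-0.145,-0.016,0,0,0,0,0.012,-0.145,-0.016,0,0,0,0,0.012,-0.145,-0.016,0,0,0,0,0.012,-0.145,-0.016,0,0,0,0,0.012,-0.145,-0.016,0,0,0,0,0.012,-0.1,-0.016,0,0,0,0,0,0,0,0,0,0,0])

```text
clock: 2.35
tool_pos: [0.4927, -0.1264, 0.2493]
eef_rot: [0.569, 0.422, -0.567, 0.419]
contact_force: [-0.1, 0.3, -0.5]
opening: 0.998
```

```bash
cat > snap.py <<'E'
import sys
from plant import telemetry, cams
import cv2, numpy as np
from scipy.spatial.transform import Rotation as R
st=telemetry.get_state()
for n in sys.argv[2:]:
    s=cams.snapshot(n);nm=n+sys.argv[1];cv2.imwrite(f"pics/{nm}.png",cv2.convertScaleAbs(s["image"],alpha=1.6,beta=15));np.savez(nm+".npz",**s)
m=R.from_quat(st["eef_rot"]).as_matrix()
print(st["clock"],st["tool_pos"].round(4),"toolx",m[:,0].round(3),"jawaz",np.degrees(np.arctan2(m[1,1],m[0,1])).round(2),"f",st["contact_force"].round(2),"q",st["q"].round(2),"op",round(st["opening"],3))
E
python3 snap.py 1 wrist
```

```text
2.35 [ 0.4927 -0.1264  0.2493] toolx [ 0.     0.005 -1.   ] jawaz -16.96 f [-0.11  0.31 -0.54] q [ 0.05  0.53  0.18  1.91 -0.14  0.72  0.02] op 0.998
```

View pics/wrist1.png

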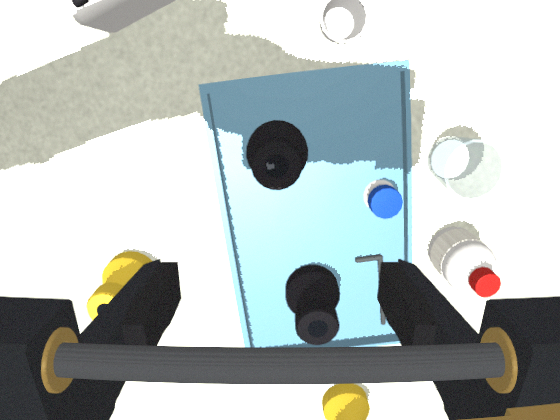

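The wrist view shows the right knob with its head at about (277,167) and the left knob with its head at about (318,322). The hex key is at (378,285) and the rinse pot at (386,201). Next I'll measure the heads with circle fits.

Run:
```python
from h import *
s=load("wrist1.npz");im=s["image"]
for nm,(a,b,c,d),w in (("R",(238,110,318,200),None),("L",(280,255,350,350),None)):
    crop=cv2.resize(cv2.convertScaleAbs(im[b:d,a:c],alpha=4,beta=30),None,fx=6,fy=6,interpolation=cv2.INTER_CUBIC)
    for u in range(a,c,10): cv2.putText(crop,str(u),((u-a)*6,8),0,.3,(0,0,255))
    for v in range(b,d,10): cv2.putText(crop,str(v),(0,(v-b)*6),0,.3,(0,0,255))
    cv2.imwrite(f"pics/w1{nm}.png",crop)
```

```text
(no output)
```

View pics/w1R.png

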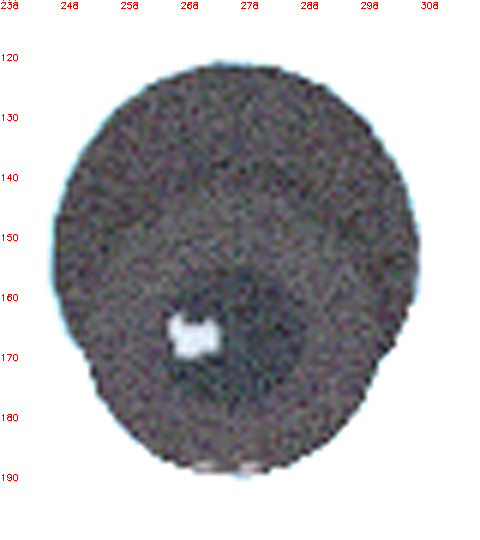

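View pics/w1L.png

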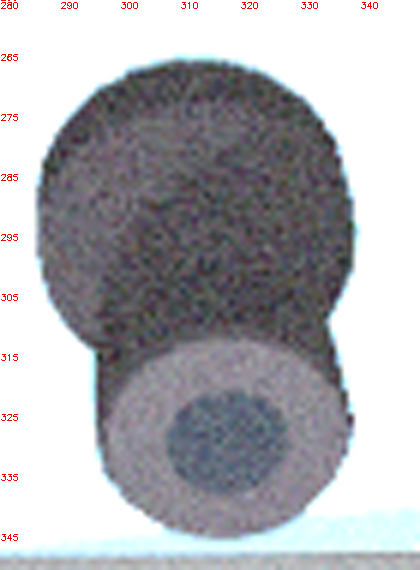

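Run:
```python
from h import *
s=load("wrist1.npz")
print("R top",onz(s,(277.5,166.2),.084));print("L top",onz(s,(317.8,328.7),.084))
# foot far edge (bottom silhouettes) left/right at foot
print("R foot l,r",onz(s,(246.8,153),.02),onz(s,(307.5,153),.02))
print("R foot top edge",onz(s,(277,120),.014))
print("L foot l,r",onz(s,(286.3,290),.02),onz(s,(339.2,293),.02),onz(s,(313,265),.014))
for n in("scene","side"):
    c=load(n+"0.npz")
    for u in ((277.5,166.2),(317.8,328.7)):
        pass
A=load("scene0.npz");B=load("side0.npz")
# top-face centres: scene top face ~ ellipse; test with wrist points
print(tri(s,(277.5,166.2),B,(275,231)),tri(s,(277.5,166.2),A,(261.3,221.5)))
print(tri(s,(317.8,328.7),B,(257.8,289)),tri(s,(317.8,328.7),A,(204.8,215.5)))
```

```text
R top [ 0.4962998  -0.11118695  0.084     ]
L top [ 0.48671958 -0.27799733  0.084     ]
R foot l,r [ 0.46652414 -0.10246334  0.02      ] [ 0.52468593 -0.12019789  0.02      ]
R foot top edge [ 0.5048131  -0.08067305  0.014     ]
L foot l,r [ 0.459747   -0.26377255  0.02      ] [ 0.51634455 -0.28540268  0.02      ] [ 0.49671016 -0.24517094  0.014     ]
(array([ 0.49698946, -0.11133531,  0.08292476]), np.float64(0.001525588108445622)) (array([ 0.4965401 , -0.11033537,  0.0869743 ]), np.float64(0.0004749885128633535))
(array([ 0.4874209 , -0.27721391,  0.08492779]), np.float64(0.0012174671315550488)) (array([ 0.48701691, -0.27676138,  0.08525221]), np.float64(0.0005870474551261679))
```

send_rows(commands=[0.015,0.06,-0.1,0,0,0,0,0,0,-0.15,0,0,0,0,0,0,-0.15,0,0,0,0,0,0,-0.1,0,0,0,0,0,0,0,0,0,0,0])

```text
clock: 2.9
tool_pos: [0.4987, -0.1001, 0.1223]
eef_rot: [0.57, 0.426, -0.562, 0.422]
contact_force: [-0.5, -0.6, -0.1]
opening: 1.0
```

```bash
python3 snap.py 2 wrist; python3 -c "
from plant import telemetry;s=telemetry.get_state();print(s['joint_torque'].round(3),s['moment'])"
```

```text
2.9 [ 0.4987 -0.1001  0.1223] toolx [ 0.006  0.012 -1.   ] jawaz -16.3 f [-0.49 -0.59 -0.08] q [ 0.06  0.73  0.09  2.03 -0.2   0.39  0.03] op 1.0
[ 8.6400e-01 -4.5277e+01  2.7300e+00 -7.3130e+00 -2.2000e-02 -1.8900e-01
  1.2000e-02] [-0.04110762  0.12970826 -0.0328004 ]
```

View pics/wrist2.png

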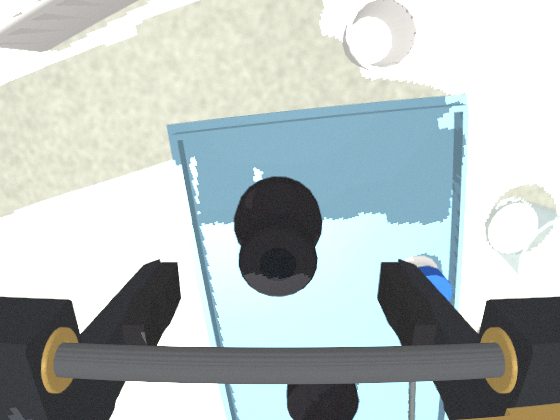

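Run:
```python
from h import *
a=load("wrist1.npz");s=load("wrist2.npz")
print(onz(s,(278,262),.084),tri(a,(277.5,166.2),s,(278,262)))
```

```text
[ 0.49604429 -0.10899145  0.084     ] (array([ 0.49540664, -0.11261906,  0.07654325]), np.float64(0.0008083235738579713))
```

send_rows(commands=[-0.011,-0.042,-0.03,-0.008,0.004,0,0,0,0,-0.08,0,0,0,0,0,0,-0.08,0,0,0,0,0,0,-0.06,0,0,0,0,0,0,-0.02,0,0,0,0,0,0,0,0,0,0,0])

```text
clock: 3.55
tool_pos: [0.5026, -0.1126, 0.0612]
eef_rot: [0.568, 0.42, -0.562, 0.43]
contact_force: [0.5, 0.2, 0.3]
opening: 1.001
```

```bash
python3 snap.py 3 wrist
```

```text
3.55 [ 0.5026 -0.1126  0.0612] toolx [ 0.016 -0.007 -1.   ] jawaz -16.13 f [0.5  0.19 0.34] q [ 0.09  0.85  0.07  2.05 -0.21  0.24  0.05] op 1.001
```

View pics/wrist3.png

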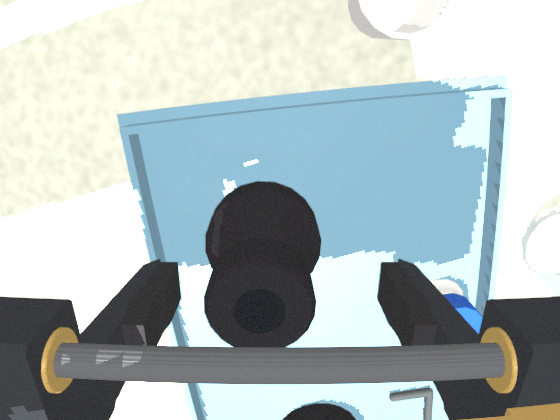

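send_rows(commands=[-0.026,0.006,-0.016,0.004,0.01,0,0,0,0,-0.016,0,0,0,0,0,0,0,0,0,0,0])

```text
clock: 3.9
tool_pos: [0.4971, -0.1115, 0.0553]
eef_rot: [0.566, 0.424, -0.564, 0.426]
contact_force: [0.7, -0.5, -0.1]
opening: 0.997
```

```bash
python3 snap.py 3b
python3 - <<'E'
from h import *
s=load("wrist3.npz")
print(onz(s,(260.5,311),.084),tri(load("wrist1.npz"),(277.5,166.2),s,(260.5,311)))
E
```

```text
3.9 [ 0.4971 -0.1115  0.0553] toolx [ 0.003 -0.001 -1.   ] jawaz -16.13 f [ 0.7  -0.49 -0.12] q [ 0.09  0.86  0.06  2.05 -0.21  0.23  0.05] op 0.997
[ 0.49593276 -0.11013061  0.084     ] (array([ 0.49584321, -0.11144623,  0.08214818]), np.float64(0.0007070512085377265))
```

send_rows(commands=[-0.003,0.003,-0.008,0,0,0,0,0,0,0,0,0,0,1,0,0,0,0,0,0,1,0,0,0,0,0,0,1,0,0,0,0,0,0,1,0,0,0,0,0,0,1,0,0,0,0,0,0,1], newtons=25)

```text
clock: 4.6
tool_pos: [0.4963, -0.1107, 0.0535]
eef_rot: [0.566, 0.424, -0.564, 0.426]
contact_force: [0.2, -0.5, 0.6]
opening: 0.485
```

```bash
python3 snap.py 4 wrist
```

```text
4.6 [ 0.4963 -0.1107  0.0535] toolx [ 0.003 -0.001 -1.   ] jawaz -16.13 f [ 0.17 -0.51  0.61] q [ 0.09  0.86  0.06  2.05 -0.21  0.23  0.05] op 0.485
```

View pics/wrist4.png

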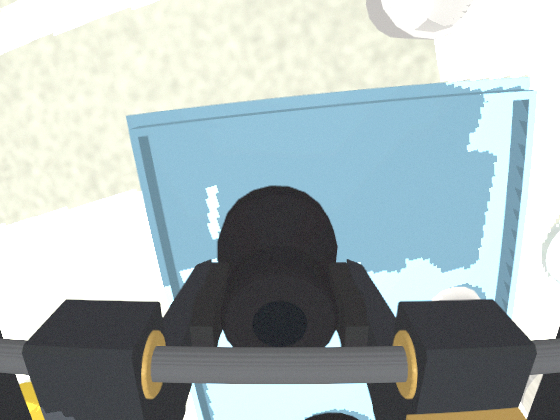

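The head at about (278,315) is now between the pads, and the opening of about 43 mm matches the 44 mm head. Next I'll lift it gently.

send_rows(commands=[0,0,0.02,0,0,0,1,0,0,0.04,0,0,0,1,0,0,0.04,0,0,0,1,0,0,0.04,0,0,0,1,0,0,0.02,0,0,0,1,0,0,0,0,0,0,1,0,0,0,0,0,0,1,0,0,0,0,0,0,1])

```text
clock: 5.45
tool_pos: [0.4968, -0.1107, 0.098]
eef_rot: [0.566, 0.423, -0.564, 0.427]
contact_force: [-0.1, -0.7, -1.9]
opening: 0.492
```

```bash
python3 snap.py 5 side wrist
cat > w.py <<'E'
from plant import telemetry
s=telemetry.get_state();print(round(s["clock"],2),s["tool_pos"].round(4),"F",s["contact_force"].round(2),"M",s["moment"].round(3),"tq",s["joint_torque"].round(2),"op",round(s["opening"],3))
E
python3 w.py
```

```text
5.45 [ 0.4968 -0.1107  0.098 ] toolx [ 0.006 -0.001 -1.   ] jawaz -16.13 f [-0.09 -0.7  -1.86] q [ 0.07  0.78  0.09  2.04 -0.2   0.32  0.05] op 0.492
5.55 [ 0.4967 -0.1107  0.0978] F [ 0.44  0.2  -1.68] M [-0.128  0.083 -0.003] tq [-1.000e-02 -4.821e+01  2.500e+00 -6.480e+00 -2.000e-02 -1.000e-02
 -0.000e+00] op 0.485
```

View pics/side5.png

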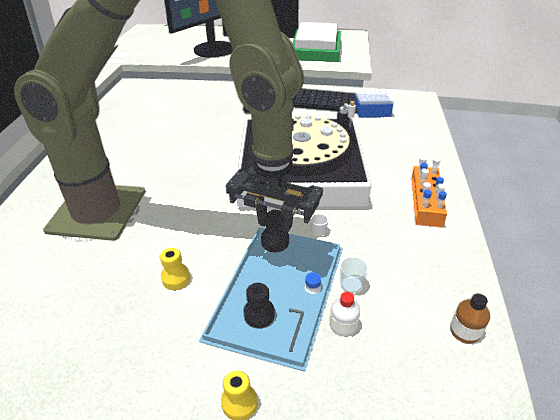

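send_rows(commands=[0,0,0,0,0,0,1])

```text
clock: 5.65
tool_pos: [0.4965, -0.1106, 0.0975]
eef_rot: [0.566, 0.424, -0.564, 0.426]
contact_force: [-0.8, -0.4, -0.9]
opening: 0.485
```

```bash
python3 w.py
```

```text
5.65 [ 0.4965 -0.1106  0.0975] F [-0.77 -0.45 -0.85] M [-0.036  0.045 -0.009] tq [-1.000e-02 -4.814e+01  2.500e+00 -6.450e+00 -2.000e-02  0.000e+00
 -0.000e+00] op 0.485
```

send_rows(commands=[0,0,0,0,0,0,1])

```text
clock: 5.75
tool_pos: [0.4963, -0.1106, 0.0972]
eef_rot: [0.566, 0.424, -0.564, 0.426]
contact_force: [-0.2, -0.1, -2.0]
opening: 0.484
```

```bash
python3 w.py
```

```text
5.75 [ 0.4963 -0.1106  0.0972] F [-0.17 -0.14 -2.04] M [-0.083  0.068  0.044] tq [-1.000e-02 -4.808e+01  2.490e+00 -6.430e+00 -2.000e-02  0.000e+00
 -0.000e+00] op 0.484
```

send_rows(commands=[0,0,0,0,0,0,1])

```text
clock: 5.85
tool_pos: [0.4962, -0.1106, 0.097]
eef_rot: [0.566, 0.424, -0.564, 0.426]
contact_force: [-1.2, 0.1, -0.8]
opening: 0.485
```

```bash
python3 w.py
```

```text
5.85 [ 0.4962 -0.1106  0.097 ] F [-1.17  0.14 -0.81] M [-0.028  0.046 -0.017] tq [-0.000e+00 -4.804e+01  2.490e+00 -6.410e+00 -2.000e-02  0.000e+00
 -0.000e+00] op 0.485
```

send_rows(commands=[0,0,0,0,0,0,1])

```text
clock: 5.95
tool_pos: [0.4961, -0.1106, 0.0969]
eef_rot: [0.566, 0.424, -0.564, 0.426]
contact_force: [0.9, 0.3, -1.9]
opening: 0.483
```

```bash
python3 w.py
```

```text
5.95 [ 0.4961 -0.1106  0.0969] F [ 0.88  0.28 -1.94] M [-0.105  0.103  0.026] tq [-0.000e+00 -4.802e+01  2.490e+00 -6.410e+00 -2.000e-02  1.000e-02
 -0.000e+00] op 0.483
```

send_rows(commands=[0,0,-0.03,0,0,0,1,0,0,-0.04,0,0,0,1,0,0,-0.04,0,0,0,1,0,0,-0.03,0,0,0,1,0,0,-0.01,0,0,0,1,0,0,0,0,0,0,1,0,0,0,0,0,0,1])

```text
clock: 6.65
tool_pos: [0.4954, -0.1105, 0.0548]
eef_rot: [0.565, 0.424, -0.565, 0.425]
contact_force: [0.0, -0.3, -1.1]
opening: 0.488
```

```bash
python3 snap.py 6
```

```text
6.65 [ 0.4954 -0.1105  0.0548] toolx [ 0.001 -0.001 -1.   ] jawaz -16.13 f [ 0.02 -0.34 -1.06] q [ 0.09  0.86  0.06  2.05 -0.21  0.23  0.05] op 0.488
```

send_rows(commands=[0,0,-0.004,0,0,0,1,0,0,-0.003,0,0,0,1,0,0,0,0,0,0,1])

```text
clock: 6.95
tool_pos: [0.4958, -0.1106, 0.0537]
eef_rot: [0.566, 0.424, -0.565, 0.426]
contact_force: [0.4, 0.2, -1.2]
opening: 0.486
```

```bash
python3 snap.py 6
```

```text
6.95 [ 0.4958 -0.1106  0.0537] toolx [ 0.003 -0.001 -1.   ] jawaz -16.14 f [ 0.38  0.24 -1.23] q [ 0.09  0.86  0.06  2.05 -0.21  0.23  0.05] op 0.486
```

send_rows(commands=[0,0,-0.004,0,0,0,1,0,0,-0.004,0,0,0,1,0,0,0,0,0,0,1])

```text
clock: 7.25
tool_pos: [0.496, -0.1106, 0.0538]
eef_rot: [0.566, 0.424, -0.564, 0.426]
contact_force: [-0.5, 0.0, -1.5]
opening: 0.488
```

```bash
python3 snap.py 6 side wrist
python3 - <<'E'
import cv2
im=cv2.imread("pics/side6.png")[220:350,200:370];cv2.imwrite("pics/side6c.png",cv2.resize(im,None,fx=4,fy=4,interpolation=cv2.INTER_CUBIC))
E
```

```text
7.25 [ 0.496  -0.1106  0.0538] toolx [ 0.004 -0.001 -1.   ] jawaz -16.15 f [-0.45  0.03 -1.46] q [ 0.09  0.86  0.06  2.06 -0.21  0.23  0.05] op 0.488
```

View pics/side6c.png

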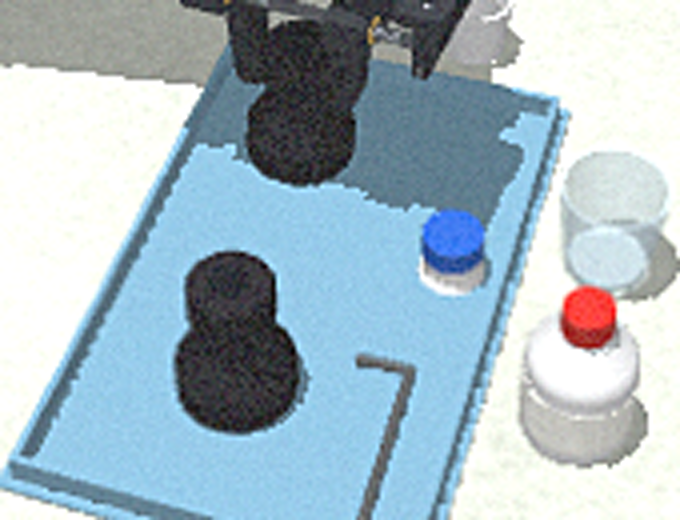

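send_rows(commands=[0,0,-0.01,0,0,0,1,0,0,-0.01,0,0,0,1])

```text
clock: 7.55
tool_pos: [0.4949, -0.1103, 0.0521]
eef_rot: [0.566, 0.424, -0.564, 0.425]
contact_force: [-3.7, 1.5, 36.1]
opening: 0.485
```

```bash
python3 snap.py 6; python3 w.py
```

```text
7.55 [ 0.4949 -0.1103  0.0521] toolx [ 0.004  0.    -1.   ] jawaz -16.17 f [-3.73  1.47 36.14] q [ 0.09  0.86  0.06  2.06 -0.21  0.22  0.05] op 0.485
7.55 [ 0.4949 -0.1103  0.0521] F [-3.73  1.47 36.14] M [ 0.294  1.005 -0.035] tq [ 3.400e-01 -3.096e+01  1.560e+00 -4.580e+00  1.000e-02 -1.480e+00
 -0.000e+00] op 0.485
```

send_rows(commands=[0,0,0.003,0,0,0,1,0,0,0,0,0,0,1])

```text
clock: 7.75
tool_pos: [0.4954, -0.1104, 0.0539]
eef_rot: [0.567, 0.423, -0.564, 0.426]
contact_force: [0.4, 0.1, -1.5]
opening: 0.487
```

```bash
python3 w.py
```

```text
7.75 [ 0.4954 -0.1104  0.0539] F [ 0.42  0.14 -1.46] M [-0.083  0.047  0.007] tq [-0.000e+00 -4.996e+01  2.280e+00 -4.460e+00 -2.000e-02  4.000e-02
 -0.000e+00] op 0.487
```

send_rows(commands=[0,0,-0.003,0,0,0,0.4,0,0,0,0,0,0,0,0,0,0,0,0,0,0,0,0,0,0,0,0,0,0,0,0,0,0,0,0])

```text
clock: 8.25
tool_pos: [0.4954, -0.1104, 0.0519]
eef_rot: [0.567, 0.424, -0.564, 0.426]
contact_force: [1.0, 0.3, -0.3]
opening: 0.916
```

```bash
python3 snap.py 7 wrist side
python3 - <<'E'
import cv2
im=cv2.imread("pics/side7.png")[220:350,200:370];cv2.imwrite("pics/side7c.png",cv2.resize(im,None,fx=4,fy=4,interpolation=cv2.INTER_CUBIC))
E
python3 w.py
```

```text
8.25 [ 0.4954 -0.1104  0.0519] toolx [ 0.005 -0.    -1.   ] jawaz -16.17 f [ 1.01  0.34 -0.3 ] q [ 0.09  0.86  0.06  2.06 -0.21  0.22  0.05] op 0.916
8.35 [ 0.4954 -0.1104  0.052 ] F [-0.25 -0.94  0.3 ] M [-0.082  0.087 -0.033] tq [-0.000e+00 -4.888e+01  2.210e+00 -4.350e+00 -1.000e-02  0.000e+00
  0.000e+00] op 0.99
```

View pics/wrist7.png

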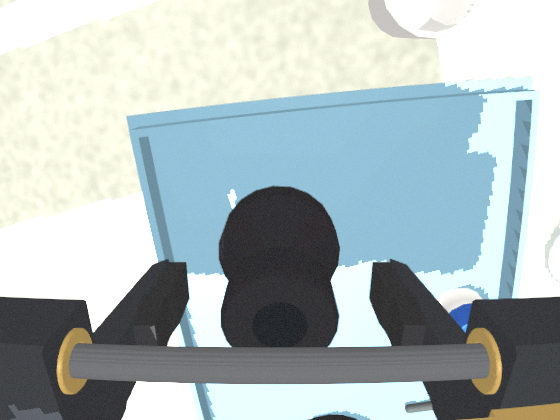

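View pics/side7c.png

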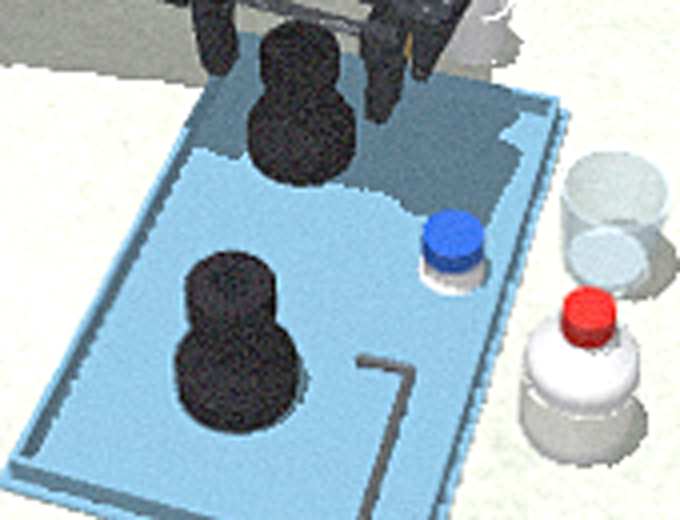

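send_rows(commands=[0,0,0.06,0,0,0,0,0,0,0.1,0,0,0,0,0,0,0.1,0,0,0,0,0,0,0.06,0,0,0,0,0,0,0,0,0,0,0,-0.004,-0.08,0,0,0,0,0,-0.007,-0.14,0,0,0,0,0,-0.007,-0.14,0,0,0,0,0,-0.007,-0.14,0,0,0,0,0,-0.004,-0.1,0,0,0,0,0,0,-0.04,0,0,0,0,0,0,0,0,0,0,0,0])

```text
clock: 9.55
tool_pos: [0.4847, -0.2723, 0.1287]
eef_rot: [0.565, 0.428, -0.564, 0.424]
contact_force: [-0.4, 0.2, -0.5]
opening: 1.003
```

```bash
python3 snap.py 8 wrist
```

```text
9.55 [ 0.4847 -0.2723  0.1287] toolx [-0.002  0.005 -1.   ] jawaz -15.85 f [-0.37  0.22 -0.52] q [ 0.39  0.76  0.08  1.88 -0.11  0.51  0.26] op 1.003
```

View pics/wrist8.png

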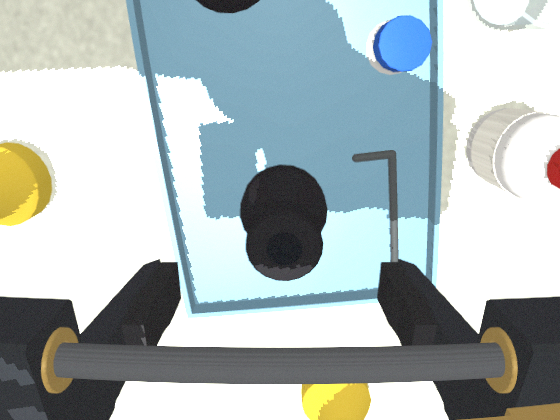

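Run:
```python
from h import *
s=load("wrist8.npz")
print(onz(s,(285,249),.084),tri(load("wrist1.npz"),(317.8,328.7),s,(285,249)))
print("yellow",onz(s,(336,398),.05))
```

```text
[ 0.48681359 -0.27804997  0.084     ] (array([ 0.48674358, -0.27815279,  0.08378161]), np.float64(9.058211011063583e-05))
yellow [ 0.48700637 -0.42773189  0.05      ]
```

send_rows(commands=[0.005,-0.025,-0.03,0,0,0,0,0,0,-0.05,0,0,0,0,0,0,-0.05,0,0,0,0,0,0,-0.05,0,0,0,0,0,0,-0.05,0,0,0,0,0,0,-0.03,0,0,0,0,0,0,0,0,0,0,0,0,0,0,0,0,0,0])

```text
clock: 10.4
tool_pos: [0.4865, -0.2694, 0.0554]
eef_rot: [0.563, 0.434, -0.561, 0.424]
contact_force: [-0.1, 0.9, 0.1]
opening: 0.998
```

```bash
python3 snap.py 9
```

```text
10.4 [ 0.4865 -0.2694  0.0554] toolx [-0.007  0.012 -1.   ] jawaz -15.22 f [-0.15  0.87  0.1 ] q [ 0.4   0.89  0.05  1.9  -0.12  0.37  0.28] op 0.998
```

send_rows(commands=[0.001,-0.034,-0.008,-0.008,-0.004,0,0,0,0,0,0,0,0,0,0,0,0,0,0,0,0])

```text
clock: 10.7
tool_pos: [0.4874, -0.2795, 0.0543]
eef_rot: [-0.562, -0.428, 0.562, -0.43]
contact_force: [-0.0, -0.3, -0.1]
opening: 0.998
```

```bash
python3 snap.py 9 wrist
```

```text
10.7 [ 0.4874 -0.2795  0.0543] toolx [ 0.002 -0.003 -1.   ] jawaz -15.26 f [-0.03 -0.29 -0.1 ] q [ 0.41  0.89  0.05  1.89 -0.12  0.36  0.28] op 0.998
```

View pics/wrist9.png

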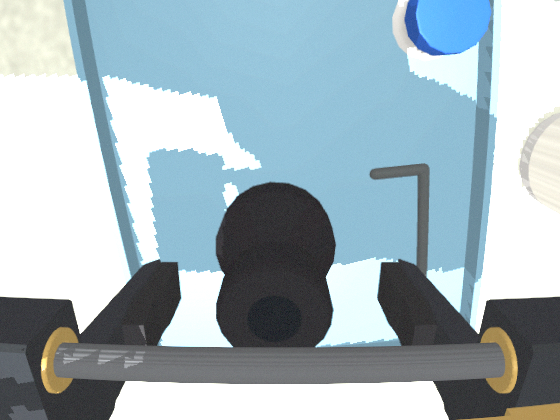

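Head is at about (275,315), centred between the jaws. I'll close on it.

send_rows(commands=[0,0.004,0,0,0,0,0.3,0,0,0,0,0,0,1,0,0,0,0,0,0,1,0,0,0,0,0,0,1,0,0,0,0,0,0,1,0,0,0,0,0,0,1,0,0,0,0,0,0,1], newtons=30)

```text
clock: 11.45
tool_pos: [0.4864, -0.2782, 0.055]
eef_rot: [-0.562, -0.428, 0.562, -0.43]
contact_force: [0.3, 0.0, -0.2]
opening: 0.485
```

```bash
python3 snap.py 10 wrist
```

```text
11.45 [ 0.4864 -0.2782  0.055 ] toolx [ 0.001 -0.002 -1.   ] jawaz -15.28 f [ 0.3   0.02 -0.18] q [ 0.4   0.89  0.06  1.9  -0.12  0.36  0.28] op 0.485
```

send_rows(commands=[0,0,0.02,0,0,0,1,0,0,0.04,0,0,0,1,0,0,0.04,0,0,0,1,0,0,0.04,0,0,0,1,0,0,0.02,0,0,0,1,0,0,0,0,0,0,1,0,0,0,0,0,0,1,0,0,0,0,0,0,1])

```text
clock: 12.3
tool_pos: [0.4862, -0.2775, 0.098]
eef_rot: [-0.562, -0.429, 0.562, -0.43]
contact_force: [-0.4, -0.3, -4.6]
opening: 0.489
```

```bash
python3 snap.py 11 side; python3 w.py
```

```text
12.3 [ 0.4862 -0.2775  0.098 ] toolx [ 0.    -0.002 -1.   ] jawaz -15.24 f [-0.38 -0.34 -4.55] q [ 0.4   0.81  0.07  1.89 -0.11  0.45  0.28] op 0.489
12.35 [ 0.4861 -0.2775  0.0979] F [-0.36  0.19 -4.71] M [-0.036  0.11  -0.035] tq [ 1.000e-02 -5.369e+01  2.490e+00 -9.160e+00 -2.000e-02  3.000e-02
 -0.000e+00] op 0.486
```

View pics/side11.png

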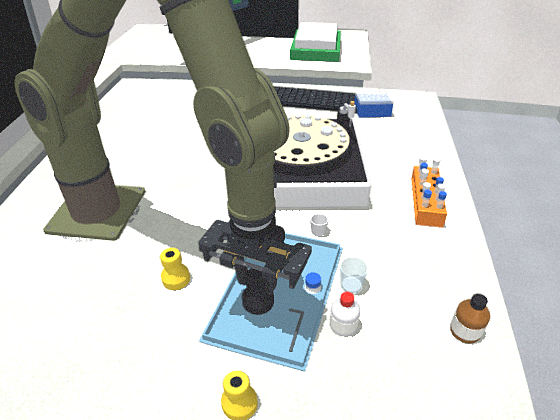

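send_rows(commands=[0,0,0,0,0,0,1])

```text
clock: 12.45
tool_pos: [0.4859, -0.2774, 0.0976]
eef_rot: [-0.561, -0.429, 0.562, -0.43]
contact_force: [-0.2, -0.3, -4.8]
opening: 0.489
```

```bash
python3 w.py
```

```text
12.45 [ 0.4859 -0.2774  0.0976] F [-0.19 -0.35 -4.81] M [-0.051  0.083 -0.022] tq [-1.000e-02 -5.371e+01  2.470e+00 -9.130e+00 -2.000e-02  4.000e-02
 -0.000e+00] op 0.489
```

send_rows(commands=[0,0,0,0,0,0,1])

```text
clock: 12.55
tool_pos: [0.4857, -0.2772, 0.0973]
eef_rot: [-0.561, -0.429, 0.562, -0.429]
contact_force: [-0.4, -0.3, -4.0]
opening: 0.489
```

```bash
python3 w.py
```

```text
12.55 [ 0.4857 -0.2772  0.0973] F [-0.36 -0.33 -3.99] M [-0.024  0.065  0.02 ] tq [-0.000e+00 -5.364e+01  2.470e+00 -9.100e+00 -2.000e-02  4.000e-02
 -0.000e+00] op 0.489
```

send_rows(commands=[0,0,0,0,0,0,1])

```text
clock: 12.65
tool_pos: [0.4856, -0.2772, 0.0971]
eef_rot: [-0.561, -0.429, 0.562, -0.429]
contact_force: [-0.1, 1.3, -4.7]
opening: 0.488
```

```bash
python3 w.py
```

```text
12.65 [ 0.4856 -0.2772  0.0971] F [-0.11  1.33 -4.69] M [-0.065  0.073 -0.01 ] tq [-0.000e+00 -5.359e+01  2.470e+00 -9.080e+00 -2.000e-02  4.000e-02
  0.000e+00] op 0.488
```

This knob pulls about 4.5 N, against about 1.5 N for the first, so it is the heavier one. I'll raise it and carry it over.

send_rows(commands=[0,0,0.03,0,0,0,1,0,0,0.07,0,0,0,1,0,0,0.1,0,0,0,1,0,0,0.12,0,0,0,1,0,0,0.12,0,0,0,1,0,0,0.12,0,0,0,1,0,0,0.1,0,0,0,1,0,0,0.06,0,0,0,1,0,0,0.03,0,0,0,1,0,0,0,0,0,0,1], newtons=40)

```text
clock: 13.65
tool_pos: [0.4817, -0.2756, 0.2947]
eef_rot: [-0.561, -0.43, 0.563, -0.428]
contact_force: [0.3, -0.3, -3.8]
opening: 0.481
```

```bash
python3 snap.py 12 side scene
```

```text
13.65 [ 0.4817 -0.2756  0.2947] toolx [-0.004  0.001 -1.   ] jawaz -15.28 f [ 0.3  -0.3  -3.81] q [ 0.36  0.53  0.13  1.71 -0.08  0.91  0.25] op 0.481
```

View pics/side12.png

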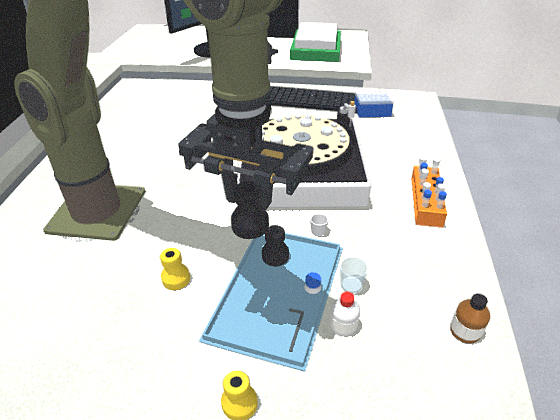

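The side view shows the heavy knob held upright at about (250,215). The light knob still stands in the tray at (275,245).

send_rows(commands=[0.003,0.04,0,0,0,0,1,0.007,0.08,0,0,0,0,1,0.01,0.12,0,0,0,0,1,0.01,0.12,0,0,0,0,1,0.01,0.12,0,0,0,0,1,0.01,0.12,0,0,0,0,1,0.01,0.12,0,0,0,0,1,0.01,0.12,0,0,0,0,1,0.01,0.12,0,0,0,0,1,0.01,0.12,0,0,0,0,1,0.01,0.12,0,0,0,0,1,0.01,0.12,0,0,0,0,1])

```text
clock: 14.95
tool_pos: [0.4978, 0.0722, 0.2808]
eef_rot: [-0.555, -0.437, 0.571, -0.419]
contact_force: [0.2, -1.0, -3.7]
opening: 0.486
```

```bash
python3 w.py
```

```text
14.95 [0.4978 0.0722 0.2808] F [ 0.16 -1.03 -3.69] M [-0.074 -0.048  0.04 ] tq [  2.76 -44.56   1.92 -14.46  -0.09   0.22   0.61] op 0.486
```

send_rows(commands=[0.015,0.12,0,0,0,0,1,0.015,0.12,0,0,0,0,1,0.015,0.12,0,0,0,0,1,0.015,0.09,0,0,0,0,1,0.015,0.06,0,0,0,0,1,0.01,0.03,0,0,0,0,1,0,0,0,0,0,0,1,0,0,0,0,0,0,1])

```text
clock: 15.75
tool_pos: [0.5114, 0.2212, 0.2734]
eef_rot: [-0.547, -0.443, 0.573, -0.419]
contact_force: [-0.6, -0.2, -4.7]
opening: 0.483
```

```bash
python3 snap.py 13 wrist
```

```text
15.75 [0.5114 0.2212 0.2734] toolx [-0.05   0.004 -0.999] jawaz -14.87 f [-0.56 -0.24 -4.68] q [-0.55  0.58  0.12  1.7  -0.11  0.92 -0.63] op 0.483
```

View pics/wrist13.png

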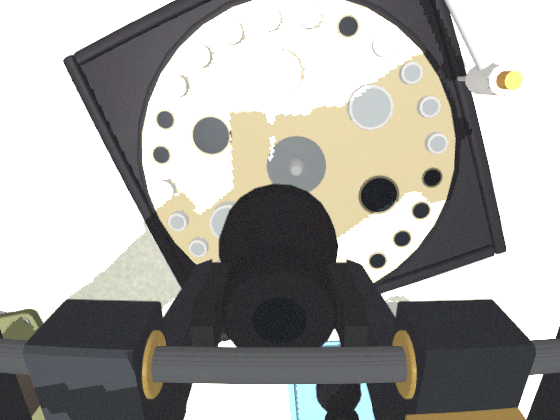

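The wrist view shows the spindle tip at about (296,168) on the grey hub, which spans roughly 267–326. The knob's foot is at (278,245). I'll measure the spindle precisely.

Run:
```python
from h import *
s=load("wrist13.npz")
im=s["image"][120:210,240:350];cv2.imwrite("pics/w13c.png",cv2.resize(im,None,fx=6,fy=6,interpolation=cv2.INTER_CUBIC))
print(onz(s,(296,168),.135),onz(s,(296.5,164),.117))
A=load("scene0.npz");B=load("side0.npz")
print(tri(s,(296,168),A,(384,228.5)),tri(s,(296,168),B,(301,133)))
```

```text
[0.52258123 0.23700931 0.135     ] [0.52265019 0.23603763 0.117     ]
(array([0.52153665, 0.23431007, 0.12678625]), np.float64(0.0019180109856429368)) (array([0.5217127 , 0.23535504, 0.12783699]), np.float64(0.0008346224782356485))
```

View pics/w13c.png

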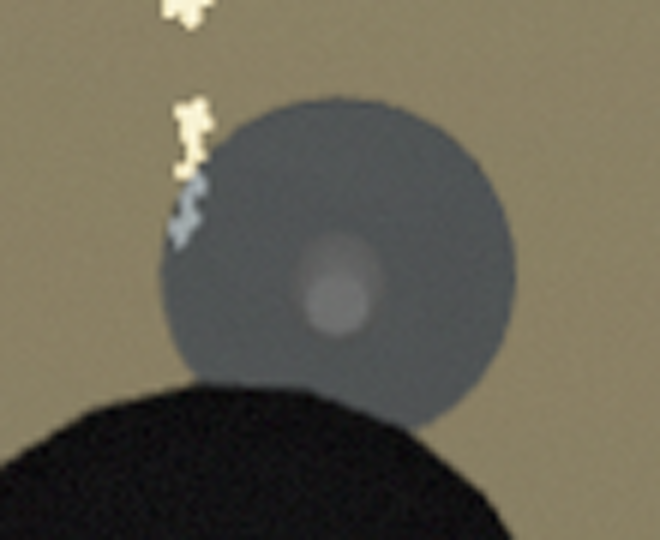

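Run:
```python
from h import *
s=load("wrist13.npz");A=load("scene0.npz");B=load("side0.npz")
print(onz(s,(296.2,170.5),.135),onz(s,(296.3,165.8),.118))
print(tri(s,(296.2,170.5),A,(384,228.5)),tri(s,(296.2,170.5),B,(301,133)))
```

```text
[0.52225247 0.23506664 0.135     ] [0.52219074 0.23485045 0.118     ]
(array([0.5217736 , 0.23338207, 0.12802826]), np.float64(0.00011503934166622344)) (array([0.52164864, 0.23361449, 0.12885865]), np.float64(0.0004199441886522898))
```

send_rows(commands=[0.02,0.025,0,-0.001,-0.016,0,1,0.02,0.02,0,-0.001,-0.016,0,1,0,0,-0.03,0,0,0,1,0,0,-0.05,0,0,0,1,0,0,-0.04,0,0,0,1,0,0,-0.02,0,0,0,1,0,0,0,0,0,0,1,0,0,0,0,0,0,1])

```text
clock: 16.6
tool_pos: [0.5224, 0.229, 0.2364]
eef_rot: [0.563, 0.428, -0.561, 0.431]
contact_force: [-0.1, 0.6, -4.0]
opening: 0.486
```

```bash
python3 snap.py 14
```

```text
16.6 [0.5224 0.229  0.2364] toolx [ 0.005 -0.001 -1.   ] jawaz -15.21 f [-0.11  0.62 -4.02] q [-0.57  0.62  0.13  1.75 -0.1   0.77 -0.66] op 0.486
```

send_rows(commands=[0,0.022,-0.02,0,0.003,0,1,0,0,-0.012,0,0,0,1,0,0,0,0,0,0,1,0,0,0,0,0,0,1,0,0,0,0,0,0,1])

```text
clock: 17.1
tool_pos: [0.5232, 0.2355, 0.2287]
eef_rot: [0.562, 0.429, -0.561, 0.43]
contact_force: [-0.8, -0.0, -4.0]
opening: 0.485
```

```bash
python3 snap.py 15 wrist side scene
python3 - <<'E'
import cv2
im=cv2.imread("pics/side15.png")[60:280,190:370];cv2.imwrite("pics/side15c.png",cv2.resize(im,None,fx=2.7,fy=2.7,interpolation=cv2.INTER_CUBIC))
im=cv2.imread("pics/scene15.png")[150:320,160:450];cv2.imwrite("pics/scene15c.png",cv2.resize(im,None,fx=2.7,fy=2.7,interpolation=cv2.INTER_CUBIC))
E
```

```text
17.1 [0.5232 0.2355 0.2287] toolx [ 0.002 -0.    -1.   ] jawaz -15.21 f [-0.78 -0.01 -3.99] q [-0.58  0.63  0.13  1.75 -0.11  0.77 -0.67] op 0.485
```

View pics/side15c.png

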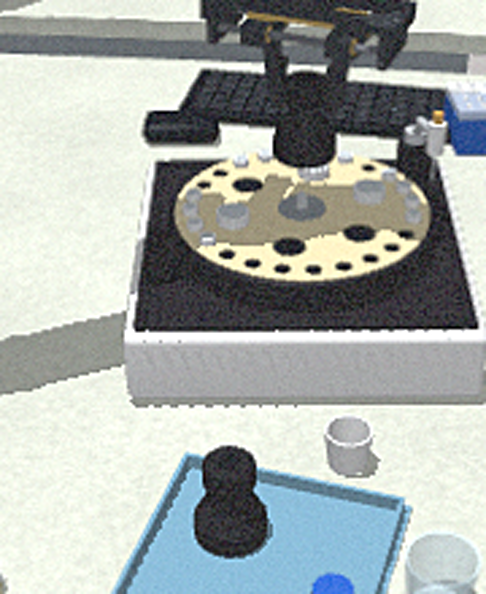

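View pics/scene15c.png

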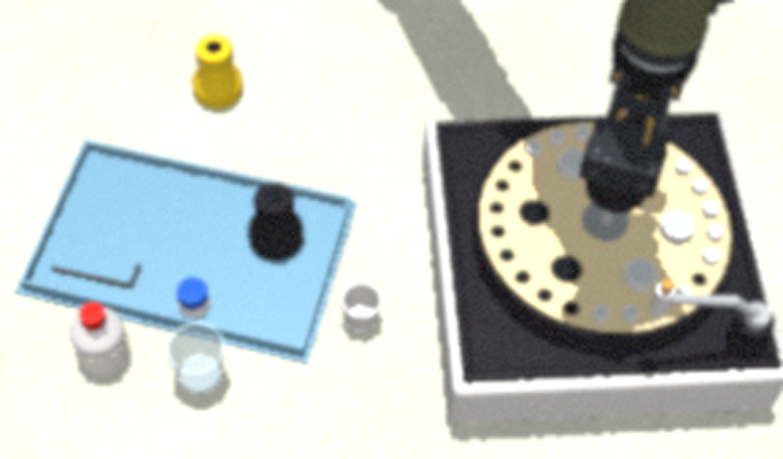

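View pics/wrist15.png

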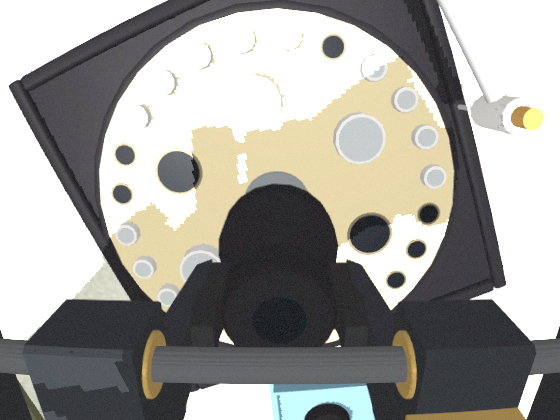

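Run:
```python
from h import *
B=load("side15.npz");A=load("scene15.npz");W=load("wrist15.npz")
g=B["image"].max(axis=2)
for y in range(96,124): 
    x=[i for i in range(285,322) if g[y,i]<60]; print(y,min(x) if x else None,max(x) if x else None,len(x),end=" | ")
g=A["image"].max(axis=2);print()
for y in range(210,232):
    x=[i for i in range(366,410) if g[y,i]<60]; print(y,min(x) if x else None,max(x) if x else None,len(x),end=" | ")
for P in ([.5225,.234,.178],):
    for d in (0,.031,-.031): pass
    print("\nexpect side foot ctr",proj(B,[.5232,.2355,.178]),"scene",proj(A,[.5232,.2355,.178]), "tip side",proj(B,[.5225,.234,.135]))
    o,v=ray(B,(302,115));h=v[:2]/np.hypot(*v[:2]);print("expect bottom edge side",proj(B,[.5232-.031*h[0],.2355-.031*h[1],.178]))
    o,v=ray(A,(388,215));h=v[:2]/np.hypot(*v[:2]);print("scene",proj(A,[.5232-.031*h[0],.2355-.031*h[1],.178]))
```

```text
96 285 321 37 | 97 285 321 37 | 98 285 321 37 | 99 285 321 37 | 100 285 321 37 | 101 285 321 37 | 102 285 321 37 | 103 285 321 37 | 104 285 321 37 | 105 285 321 37 | 106 285 321 37 | 107 292 321 30 | 108 292 321 30 | 109 292 321 29 | 110 291 313 23 | 111 291 313 23 | 112 291 313 23 | 113 291 313 23 | 114 291 313 23 | 115 291 313 23 | 116 291 313 23 | 117 291 313 23 | 118 292 312 21 | 119 293 312 20 | 120 295 310 16 | 121 298 308 11 | 122 None None 0 | 123 None None 0 | 
210 375 404 30 | 211 375 404 30 | 212 375 404 30 | 213 375 403 29 | 214 375 403 29 | 215 375 403 29 | 216 376 402 27 | 217 377 402 26 | 218 377 402 26 | 219 377 402 26 | 220 377 402 26 | 221 377 401 25 | 222 378 401 24 | 223 378 398 21 | 224 379 397 19 | 225 379 397 19 | 226 379 394 16 | 227 378 393 16 | 228 378 392 14 | 229 378 391 9 | 230 377 390 4 | 231 377 388 4 | 
expect side foot ctr [302.05371487 116.49533525] scene [387.81942337 218.55757921] tip side [301.44487314 130.9720355 ]
expect bottom edge side [301.93685889 122.18027046]
scene [385.22897001 227.62610077]
```

The side view puts the foot at columns 291–313 (centre 302.0, expected 302.05) with its bottom edge at row 121.5 (expected 122.2). The knob is therefore centred within about 2 mm, its underside about 43 mm above the tip. I'll do a final check that it is steady.

send_rows(commands=[0,0,0,0,0,0,1,0,0,0,0,0,0,1,0,0,0,0,0,0,1])

```text
clock: 17.55
tool_pos: [0.5233, 0.2354, 0.2289]
eef_rot: [0.562, 0.429, -0.561, 0.43]
contact_force: [0.5, -0.6, -4.8]
opening: 0.486
```

```bash
python3 snap.py 16 side
python3 - <<'E'
from plant import telemetry
from h import *
s=telemetry.get_state();print(s["qd"].round(4),s["tool_pos"].round(4))
a=load("side15.npz")["image"];b=load("side16.npz")["image"];c=load("side0.npz")["image"]
print("diff of last two",cv2.absdiff(a,b)[60:170,230:380].mean())
# carousel + bystanders vs start (unshadowed/near region): hole and cup pixels
for nm,(x0,y0,x1,y1) in dict(tray_pot=(300,270,330,295),hex=(285,305,306,355),bottle=(330,290,362,336),beaker=(338,255,370,292),cup=(308,213,330,236),carfront=(255,143,350,166),lightknob=(258,222,294,270)).items():
    p=c[y0-6:y1+6,x0-6:x1+6];t=b[y0:y1,x0:x1];r=cv2.matchTemplate(p,t,cv2.TM_CCOEFF_NORMED);i=np.unravel_index(r.argmax(),r.shape);print(nm,"shift px",(i[1]-6,i[0]-6),r.max().round(2))
E
```

```text
17.55 [0.5233 0.2354 0.2289] toolx [ 0.002 -0.    -1.   ] jawaz -15.22 f [ 0.48 -0.63 -4.83] q [-0.58  0.63  0.13  1.75 -0.11  0.77 -0.67] op 0.486
[ 0.0008  0.0006 -0.0001 -0.0008 -0.0014  0.0007 -0.0004] [0.5234 0.2354 0.229 ]
diff of last two 4.526888888888889
tray_pot shift px (np.int64(0), np.int64(0)) 0.99
hex shift px (np.int64(0), np.int64(0)) 0.99
bottle shift px (np.int64(0), np.int64(0)) 0.99
beaker shift px (np.int64(0), np.int64(0)) 0.98
cup shift px (np.int64(0), np.int64(0)) 0.99
carfront shift px (np.int64(0), np.int64(0)) 0.9
lightknob shift px (np.int64(0), np.int64(0)) 0.98
```

```bash
python3 -c "
from plant import job
print(job.finish_job())"
```

```text
the job is handed in; nothing more can be done
None
```

I lifted both knobs in turn. The one on the carousel side of the tray pulled about 1.5 N and the other about 4.5 N. I set the lighter one back upright in its place. The heavier one is now held upright over the bare spindle, and I handed the job in at about 17.6 s of the 64 s allowed.

**Last checks:**
- **Position:** the tool is level within 0.2° and still. The knob's axis is within about 2 mm of the measured spindle, and its underside is about 43 mm above the tip.
- **Grip:** the fingers are 43 mm open on the 44 mm head at 40 N, and the wrist still reads about 4 to 5 N of load.
- **Everything else:** in the side view, the front of the carousel, the lighter knob and all five bystanders show no shift in pixels from the start.

**Disagreements and flaws:**
- **Spindle height:** my two-view measurement gave 0.128 m, against your 0.135 m. I used 0.135 m, the smaller clearance.
- **Weight reading:** the force readings were noisy, by about 0.6 N. The gap between the two knobs is far larger than that.
- **Hard set-down:** while setting the lighter knob back I pressed it onto the tray floor with about 36 N for a moment. I eased off before letting go, at most about 2 mm above the floor.
- **Tilt in transit:** the heavier knob tilted about 3° while being carried. I levelled it before the final pose.

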